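# Open the carton and set out the grip wax

### The arm

A 6-joint arm with a two-finger parallel gripper is mounted at the origin on the work surface. World frame = base frame: x ahead of the robot, y to its left, z up, the work surface at z = 0. Lengths are in mm, angles in rad, forces in N, time in s.
With the tool pointing down it reaches from about 325 to 850 mm from the base axis. Payload 4.4 kg.
Tool frame: the origin (TCP) lies where the fingers leave the gripper's body, on its centre line; the fingertips stand 97 mm ahead of it and the grasp point (between the pads) lies 78 mm ahead of it (robot.tips_ahead is the distance from the TCP to the fingertips, in mm); z points along the fingers, y is the direction in which the jaws open and shut (so a half turn about z gives the same grasp; the last joint's range is limited). The gripper opens to 94 mm and grips with 3 to 60 N. Pads are 16 mm wide; open, the fingers measure 119 mm over their backs; the gripper's body (75 mm by 177 mm) begins 78 mm behind the grasp point.
Start: joints at [1.113, 0.207, 1.542, -0, 1.393, -0.15], TCP at [174.213, 547.976, 302.647] pointing down, gripper open.
Joint ranges: [-2.73, 2.73], [-0.86, 2.22], [0.23, 2.46], [-1.11, 4.25], [0.08, 2.63], [-2.82, 2.82]. Speed limits (rad/s): [2.79, 2.79, 3.14, 3.14, 3.14, 3.14].

### API

Orientations are given as a unit quaternion [x, y, z, w].
In Python, from cell import state, optics, robot gives the robot as it stands.
- The arm moves only by the tool jog_arm, never from a script. Its argument "moves" is a list of rows, each a list of 3 entries, a list of its own where there are three numbers: the shift along the world's x, y, z scaled (see below), then the turn, a rotation vector about the world's x, y, z scaled (see below), then the opening, from -1 (shut) to 1 (fully open). A call has 1 to 12 rows; each row shifts and turns the pose as measured when the row begins; what a row does not reach is not made up. The controller multiplies each number of a shift by 50 mm and each number of a turn by 2 rad. A row lasts 1/8 s, in which the tool goes at most 62.5 mm and 10.7 degrees, less where a joint would pass 70% of its speed; a pose out of reach is approached as far as the arm can. A call with a number of a shift or a turn outside -1 to 1 is refused whole. A call with a gripper value outside its range is refused whole. The fingers move at their own pace and stop on an object; "force" is the grip in N (left out, the last holds). Time passes only in rows, so rows that do not move let the fingers close. It gives the time, the measured TCP pose, the force and the opening at its end, in the units of the state.
- state(): the state, without advancing time (a new reading comes with each control period).
- optics.snapshot(name): name is "side" or "top"; returns a dict with "pixels" (480x640x3 uint8, red, green, blue), "depth" (480x640 float32, mm along the optical axis (not along the pixel's ray), 0 where there is no reading), "fov_y" (degrees; the focal length in pixels is half the picture's height over the tangent of half this angle, whatever the lens; pixels are square), "cx", "cy" (the principal point, pixels), "extrinsics" (4x4, takes a point from camera to world coordinates). Camera axes: x right, y down, z forward; pixel columns grow to the right and rows downward; lengths in mm; the calibration is good to about 2 mm. A picture is of the moment at which its call begins.
- robot.finish_job(): hands the job in, once; it reports no verdict.
The state is a dict: "clock": time; "qpos": joint angles; "joint_velocities": joint speeds; "joint_torque": joint torques, N m; "eef_pos": TCP position; "orientation": TCP orientation; "force": force on the tool from outside, world axes, zero at the start; "wrist_torque": the same for the moment, N m; "finger_gap": opening from 0.0 (shut) to 1.0 (fully open).
Only numpy, scipy, OpenCV 4.12 (cv2) and the standard library are available. Lean on these libraries where they do the work, as an engineer would, in place of code of your own. Each camera call takes 0.05 s, during which the arm holds its last target.

### The job

Fold both long flaps of the cardboard carton right back, well past upright, so that the contents lie open; then lift out the capped round wax canister and set it down gently, standing upright, on the floor of the shallow steel tray. Leave the cork block in the carton, do not shove the carton about, and leave the file guide and the other things on the bench where they lie.

Things in the scene. Friction and masses are not known exactly. Their poses are not given: they have to be found in the camera images.
- carton: Brown shipping carton, loose on the bench: 250 mm long (its x), 170 wide (its y), 100 tall to the rim, walls 4; 2.2 kg, as boxed stock fills its bottom in a flat layer, on which the contents stand 30 mm above its underside. Origin: centre of underside, z up; x points roughly away from the robot. Long flaps: see joints. Short end flaps already hang down outside, 25 mm out from the ends.
- flap_left (a joint): Angle of the carton's left long flap, 246 x 84 mm, 4 mm board, hinged on the carton's +y top edge (rad): 0 = closed flat, free edge at the middle seam; 1.57 = upright; 3.14 = level outwards; 4.3 = hanging outside. Starts ajar at 0.65 to 1.05. The crease has light friction and no spring: about 0.5 N at the free edge swings it and it stays where left.
- flap_right (a joint): Angle of the carton's right long flap, 246 x 84 mm, 4 mm board, hinged on the carton's -y top edge (rad): 0 = closed flat, free edge at the middle seam; 1.57 = upright; 3.14 = level outwards; 4.3 = hanging outside. Starts ajar at 0.65 to 1.05. The crease has light friction and no spring: about 0.5 N at the free edge swings it and it stays where left.
- flap_left_edge (a point): Middle of the left flap's free edge, half way through the board; moves with the flap. Its axes are the flap's.
- flap_right_edge (a point): Middle of the right flap's free edge, half way through the board; moves with the flap. Its axes are the flap's.
- flap_left_hinge (a point): Middle of the left flap's hinge line: rim height (100 mm), on the carton's outer +y edge; its axes are the carton's.
- flap_right_hinge (a point): Middle of the right flap's hinge line: rim height (100 mm), on the carton's outer -y edge; its axes are the carton's.
- canister: Grip wax crayon in a closed round canister with a ribbed grey cap: 40 mm diameter, 60 mm tall, about 60 g. It stands upright inside the carton in one half of its length (near or far), about 60 mm from the middle. Origin: centre of its underside, z up.
- cork: Waxing cork block, 45 x 85 x 30 mm tall, 40 g, lying in the other half of the carton, its 85 mm side across the carton. Origin: centre of its underside. To be left in the carton.
- tray: Shallow open stainless tray, held fast to the bench by magnets: 220 mm (its x) by 150 mm (its y), 20 mm tall, walls and floor 3 mm. Origin: centre of its underside, so its inner floor is at z = 3 mm. The file guide lies in its +x half; the -x half is empty.
- file_guide: Stainless file guide, an L-shaped block 45 x 70 mm and 41 mm tall over its thumbscrew, 180 g, lying in the +x half of the tray about 60 mm from the tray's middle. Origin: centre of its underside. Not to be moved.
- brush: Boar-bristle ski brush lying bristles down, 125 mm (its x) by 55 mm, 36 mm tall. Origin: centre of its underside. Bystander.
- tip_protector: Carved wooden ski tip protector, a slotted sleeve with a rounded nose, 118 mm (its x) by 60 mm, 26 mm tall. Origin: underside, near its middle. Bystander.
Not all that is in view belongs to the job. Leave any red look-alike of the canister alone. What is shaped like the cork but blue is not meant.

How it is judged (in metres and radians):
On the way, in this order (a step that is already met when the one before it is completed fails the run):
1. both long flaps are folded back past upright while the canister still stands in the carton (value of joint each of flap_left, flap_right above 1.9 rad and z of canister in the frame of carton below 0.06 m), for 0.2 s.
2. the canister is lifted out, its foot clear of the carton's rim (z of canister in the frame of carton above 0.1 m), for 0.1 s.
At the end, for the whole second after the job is handed in: Both long flaps folded back beyond 109 deg (1.9 rad); canister upright (within 6 deg), at rest on the tray's inner floor (underside within 4 mm of it) inside the tray's walls; cork block still in the carton; carton, file guide, brush and tip protector not moved more than 30 mm (value of joint each of flap_left, flap_right above 1.9 rad and x of canister in the frame of tray between -0.09 and 0.09 m and y of canister in the frame of tray between -0.055 and 0.055 m and z of canister in the frame of tray between -0.002 and 0.007 m and angle between canister's own z axis and vertical below 0.1 rad and linear speed of canister below 0.02 m/s and x of cork in the frame of carton between -0.121 and 0.121 m and y of cork in the frame of carton between -0.081 and 0.081 m and z of cork in the frame of carton between 0.02 and 0.08 m); the robot touches nothing.
It fails at once if the carton is shoved more than 30 mm (distance of carton from where it was at the start of the episode above 0.03 m).
It fails at once if the file guide, brush or tip protector is moved more than 30 mm (distance of any of file_guide, brush, tip_protector from where it was at the start of the episode above 0.03 m).
It fails at once if the canister is dropped or thrown (moving free of the fingers faster than 0.6 m/s, as after a fall of about 20 mm) (linear speed of canister above 0.6 m/s and contact force between the fingers and canister below 0.1 N).
It also fails if it takes over 58 s, if anything falls off the work surface, if the arm or the gripper's body presses on something with over 40 N, if the wrist force passes 120 N, or if a joint passes its speed limit or range.

## Working session

There is one attempt and no reset: what is moved stays moved. The work goes in short steps, Python scripts to look and compute and a tool call to move; the robot and the scene stay as the last step left them, time stands still between calls to the robot, and variables do not carry over. Pictures are saved under pics/ and viewed, and the job is handed in when it is done.

Besides the shell and the picture viewer there is one more tool, called by a JSON object that holds its "api" and its "payload", one argument or row to a line. jog_arm: Moves the arm, as the interface text tells. Shifts and turns lie within -1 to 1; 1 stands for 50 mm of shift or 2 rad of turn. Its arguments: {"type":"object","properties":{"moves":{"type":"array"},"force":{"type":"number"}},"required":["moves"]}

```bash
mkdir -p pics; ls
cat > h.py <<'E'
import numpy as np, cv2
from cell import state, optics, robot
def snap(n,fn=None):
    s=optics.snapshot(n)
    if fn: cv2.imwrite('pics/'+fn,cv2.cvtColor(s['pixels'],cv2.COLOR_RGB2BGR))
    return s
def pts(s):
    d=s['depth'];f=240/np.tan(np.radians(s['fov_y'])/2)
    v,u=np.mgrid[0:480,0:640]
    P=np.stack([(u-s['cx'])/f*d,(v-s['cy'])/f*d,d,np.ones_like(d)],-1)
    W=(P@np.array(s['extrinsics']).T)[...,:3]; W[d==0]=np.nan
    return W
E
python3 - <<'E'
from h import *
for n in('side','top'):
    s=snap(n,n+'0.png'); np.savez('/tmp/'+n,W=pts(s),px=s['pixels']); print(n,s['fov_y'],s['cx'],s['cy'],np.round(s['extrinsics'],3).tolist(), (s['depth']==0).mean())
print(state())
E
```

```text
pics
side 57.463105653721364 324.2650253460279 237.7875206290221 [[-0.973, -0.153, 0.172, 393.589], [-0.23, 0.641, -0.732, 672.054], [0.002, -0.752, -0.659, 696.463], [0.0, 0.0, 0.0, 1.0]] 0.003974609375
top 57.53632022324158 319.90561159809647 234.75710424594058 [[-0.028, -0.982, 0.185, 366.444], [-0.999, 0.033, 0.022, 28.119], [-0.028, -0.184, -0.982, 978.14], [0.0, 0.0, 0.0, 1.0]] 0.004055989583333333
{'clock': 0.1, 'qpos': array([ 1.11251420e+00,  2.07362888e-01,  1.54277802e+00, -2.35046722e-06,
        1.39351495e+00, -1.50495478e-01]), 'joint_velocities': array([ 0.00175762, -0.00215154, -0.00234349, -0.00019752, -0.00204469,
       -0.00014567]), 'joint_torque': array([-6.34487806e-04, -3.71864462e+01, -2.82292897e+01,  6.99103740e-02,
        3.11180076e-02, -6.53100255e-05]), 'eef_pos': array([173.97037421, 547.5000182 , 301.6064563 ]), 'orientation': array([ 1.53286310e-01,  9.88181280e-01, -9.84526196e-04, -3.08078131e-04]), 'force': array([ 0.56789215, -0.05312944, -0.31980518]), 'wrist_torque': array([-0.01900934,  0.04645489,  0.00871168]), 'finger_gap': 0.9977366791703659}
```

View pics/side0.png

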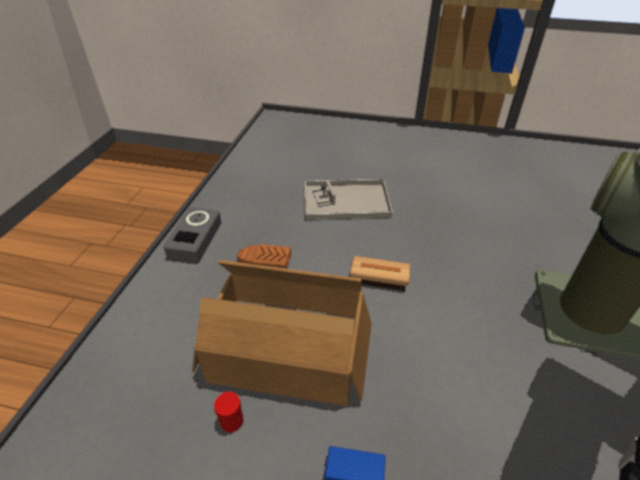

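View pics/top0.png

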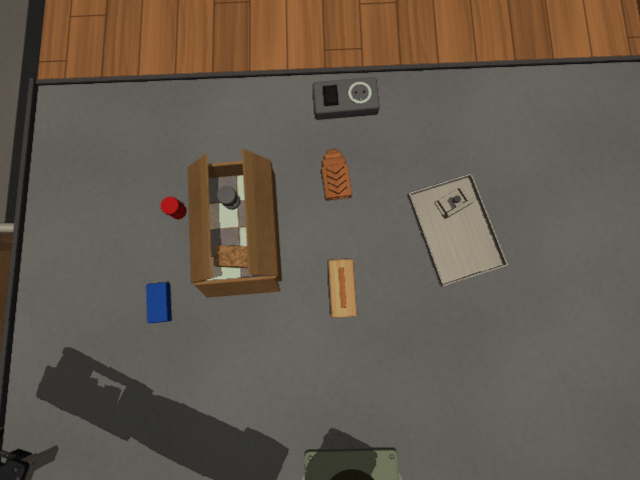

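The top view shows the carton at about (233,225), its grey-capped canister in the far half at (228,197) and the cork at (233,257). The tray is at (457,230) with the file guide at (455,203); its empty half is at about (465,255).

Candidates for the canister are the grey-capped round at (228,197), the red look-alike at (173,208) and the grey socket box at (346,97). I choose (228,197). Next are a close crop and measurements.

Run:
```python
from h import *
z=np.load('/tmp/top.npz');W=z['W'];px=z['px']
cv2.imwrite('pics/crop0.png',cv2.cvtColor(cv2.resize(px[140:310,140:300],None,fx=3.5,fy=3.5,interpolation=cv2.INTER_CUBIC),cv2.COLOR_RGB2BGR))
for (u,v) in [(228,194),(228,190),(233,257),(195,220),(205,220),(245,160),(250,220),(270,160),(274,220),(273,275),(247,272),(205,275),(195,278),(197,165),(206,160),(455,235),(465,255),(440,200),(342,288),(336,176),(346,97),(228,165),(238,285),(225,285)]:
    print((u,v),np.round(W[v,u],0))
# tray by height
m=((W[...,2]>8)&(W[...,2]<30)&(W[...,1]<-100)&(W[...,1]>-400)).astype(np.uint8)
m[:, :400]=0; m[:,520:]=0
c=np.argwhere(m); P=W[m>0][:,:2].astype(np.float32); print('tray rim',cv2.minAreaRect(P))
# carton rim height points
m=(abs(W[...,2]-100)<5);m[:,:170]=0;m[:,300:]=0
P=W[m][:,:2].astype(np.float32);print('rim',len(P),cv2.minAreaRect(P))
# cap
m=(abs(W[...,2]-90)<5);u=np.zeros_like(m);u[180:210,215:242]=1;m&=u
P=W[m];print('cap',len(P),np.median(P,0),cv2.minEnclosingCircle(P[:,:2].astype(np.float32)))
```

```text
(228, 194) [628. 240.  90.]
(228, 190) [636. 240.  92.]
(233, 257) [497. 235.  64.]
(195, 220) [565. 297. 129.]
(205, 220) [557. 268. 160.]
(245, 160) [672. 189. 171.]
(250, 220) [553. 180. 165.]
(270, 160) [734. 163.   2.]
(274, 220) [573. 146.  68.]
(273, 275) [451. 143. 115.]
(247, 272) [468. 211.  31.]
(205, 275) [451. 267. 154.]
(195, 278) [449. 297. 120.]
(197, 165) [677. 293. 140.]
(206, 160) [678. 267. 163.]
(455, 235) [ 539. -253.    4.]
(465, 255) [ 493. -271.    5.]
(440, 200) [ 620. -225.    8.]
(342, 288) [426.   6.  37.]
(336, 176) [680.   9.  26.]
(346, 97) [865. -20.  41.]
(228, 165) [690. 240.  97.]
(238, 285) [436. 221.  77.]
(225, 285) [437. 247.  82.]
tray rim ((695.091796875, -274.8745422363281), (245.48980712890625, 536.8856811523438), 89.619873046875)
rim 545 ((568.75341796875, 231.34759521484375), (257.7596130371094, 177.21621704101562), 3.064995527267456)
cap 278 [627.72808846 245.67982929  91.1960476 ] ((628.1273803710938, 245.99163818359375), 20.597219467163086)
```

View pics/crop0.png

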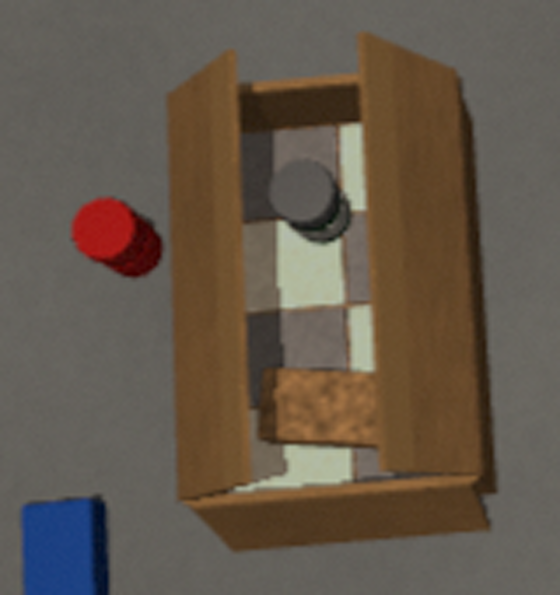

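The crop confirms the grey-capped round canister in the far half, with the cork near. Now the flap planes and the tray pose.

```bash
cat >> h.py <<'E'
def flap(W,lo,hi,xr=(460,670),zr=(106,186)):
    m=(W[...,1]>lo)&(W[...,1]<hi)&(W[...,2]>zr[0])&(W[...,2]<zr[1])&(W[...,0]>xr[0])&(W[...,0]<xr[1])
    P=W[m]; c=P.mean(0); n=np.linalg.svd(P-c,full_matrices=False)[2][2]
    l=np.cross(n,[0,0,1]); l/=np.linalg.norm(l)
    print('flap n',len(P),'c',c.round(),'normal',n.round(3),'line yaw deg',np.degrees(np.arctan(l[1]/l[0])).round(2),'tilt from horiz',np.degrees(np.arccos(abs(n[2]))).round(1), 'zmax',np.percentile(P[:,2],99))
E
python3 - <<'E'
from h import *
z=np.load('/tmp/top.npz');W=z['W'];px=z['px']
flap(W,130,225);flap(W,245,330)
P=W[175:285,408:508];P=P[(P[...,2]>1.5)&(P[...,2]<30)]
hsv=cv2.cvtColor(px,cv2.COLOR_RGB2HSV)
g=cv2.cvtColor(px,cv2.COLOR_RGB2GRAY)
m=np.zeros_like(g);m[170:292,400:515]=(g[170:292,400:515]>130)
m=cv2.morphologyEx(m,cv2.MORPH_CLOSE,np.ones((9,9)))
c=max(cv2.findContours(m,0,2)[0],key=cv2.contourArea);r=cv2.minAreaRect(c);print(r,g[230,455],g[230,390])
b=cv2.boxPoints(r);s=optics.snapshot('top');f=240/np.tan(np.radians(s['fov_y'])/2);E=np.array(s['extrinsics'])
Q=[]
for u,v in b:
    d=E[:3,:3]@[(u-s['cx'])/f,(v-s['cy'])/f,1];t=(20-E[2,3])/d[2];Q.append((E[:3,3]+t*d)[:2])
print(np.round(Q));print(cv2.minAreaRect(np.float32(Q)))
E
```

```text
flap n 2895 c [563. 167. 144.] normal [ 0.046 -0.857  0.514] line yaw deg 3.06 tilt from horiz 59.1 zmax 176.4482665465718
flap n 2089 c [562. 286. 140.] normal [ 0.04  -0.737 -0.675] line yaw deg 3.11 tilt from horiz 47.6 zmax 167.8528856608441
((457.8975830078125, 228.721923828125), (101.34105682373047, 67.75825500488281), 69.775146484375) 148 96
[[ 636. -153.]
 [ 686. -300.]
 [ 467. -356.]
 [ 421. -214.]]
((553.4568481445312, -257.2319641113281), (231.73350524902344, 155.18865966796875), 15.890636444091797)
```

{"api": "jog_arm", "payload": {
  "moves": [
    [[0.78, -0.64, 0.1], [0, 0, 0.06], -1],
    [[0.78, -0.64, 0.1], [0, 0, 0.06], -1],
    [[0.78, -0.64, 0], [0, 0, 0.06], -1],
    [[0.78, -0.64, 0], [0, 0, 0], -1],
    [[0.78, -0.64, 0], [0, 0, 0], -1],
    [[0.78, -0.64, 0], [0, 0, 0], -1],
    [[0.78, -0.64, 0], [0, 0, 0], -1],
    [[0.78, -0.64, 0], [0, 0, 0], -1],
    [[0.78, -0.64, 0], [0, 0, 0], -1],
    [[0.78, -0.64, 0], [0, 0, 0], -1]
  ],
  "force": 10
}}

```text
clock: 1.4
eef_pos: [570.2, 217.6, 308.5]
orientation: [-0.036, 0.999, -0.002, -0.002]
force: [0.7, -0.2, -0.2]
finger_gap: 0.008
```

{"api": "jog_arm", "payload": {
  "moves": [
    [[-0.1, 0.14, 0], [0, 0, 0], -1],
    [[0, 0, -0.5], [0, 0, 0], -1],
    [[0, 0, -0.5], [0, 0, 0], -1],
    [[0, 0, -0.5], [0, 0, 0], -1]
  ]
}}

```text
clock: 1.9
eef_pos: [566.7, 223.8, 232.8]
orientation: [-0.034, 0.999, -0.001, -0.001]
force: [0.6, -0.0, 0.1]
finger_gap: 0.003
```

{"api": "jog_arm", "payload": {
  "moves": [
    [[0, 0.4, 0], [0, 0, 0], -1],
    [[0, 0.4, 0], [0, 0, 0], -1],
    [[0, 0.4, 0], [0, 0, 0], -1],
    [[0, 0.4, 0], [0, 0, 0], -1],
    [[0, 0.4, 0], [0, 0, 0], -1],
    [[0, 0.4, 0], [0, 0, 0], -1],
    [[0, 0.4, 0], [0, 0, 0], -1]
  ]
}}

```text
clock: 2.78
eef_pos: [564.5, 376.0, 234.6]
orientation: [-0.035, 0.999, -0.0, -0.001]
force: [-0.1, -1.3, -0.0]
finger_gap: 0.005
```

Run:
```python
from h import *
s=snap('side','side1.png');print(state()['force'])
```

```text
[-0.49335696  1.31584117 -0.15768588]
```

View pics/side1.png

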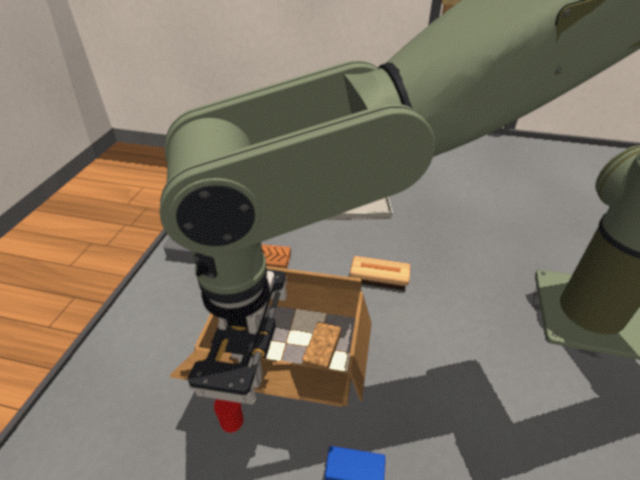

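The left flap is past upright. I'll press it down a little more, then go back and do the right one.

{"api": "jog_arm", "payload": {
  "moves": [
    [[0, 0, -0.3], [0, 0, 0], -1],
    [[0, 0, -0.3], [0, 0, 0], -1],
    [[0, 0, 0.6], [0, 0, 0], -1],
    [[0, -0.5, 0.6], [0, 0, 0], -1],
    [[0, -0.9, 0], [0, 0, 0], -1],
    [[0, -0.9, 0], [0, 0, 0], -1],
    [[0, -0.6, 0], [0, 0, 0], -1],
    [[0, 0, -0.4], [0, 0, 0], -1]
  ]
}}

```text
clock: 3.82
eef_pos: [562.0, 224.8, 234.9]
orientation: [-0.034, 0.999, -0.002, -0.005]
force: [0.1, 0.0, 1.0]
finger_gap: 0.004
```

{"api": "jog_arm", "payload": {
  "moves": [
    [[0, -0.4, 0], [0, 0, 0], -1],
    [[0, -0.4, 0], [0, 0, 0], -1],
    [[0, -0.4, 0], [0, 0, 0], -1],
    [[0, -0.4, 0], [0, 0, 0], -1],
    [[0, -0.4, 0], [0, 0, 0], -1],
    [[0, -0.4, 0], [0, 0, 0], -1],
    [[0, -0.3, 0], [0, 0, 0], -1],
    [[0, 0, -0.3], [0, 0, 0], -1],
    [[0, 0, -0.3], [0, 0, 0], -1],
    [[0, 0, 0.6], [0, 0, 0], -1],
    [[0, 0, 0.9], [0, 0, 0], -1],
    [[0, 0, 0.9], [0, 0, 0], -1]
  ]
}}

```text
clock: 5.32
eef_pos: [554.3, 80.1, 310.1]
orientation: [-0.033, 0.999, -0.001, -0.018]
force: [0.1, -0.5, 0.3]
finger_gap: 0.005
```

Run:
```python
from h import *
s=snap('side','side2.png');s=snap('top','top2.png');W=pts(s);np.savez('/tmp/top2',W=W,px=s['pixels'])
```

```text
(no output)
```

View pics/side2.png

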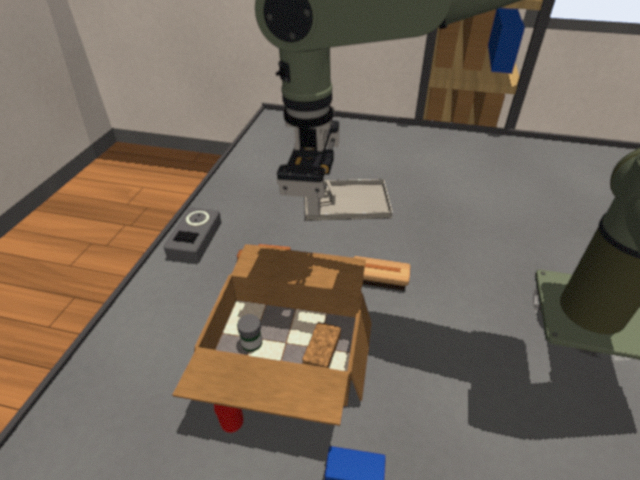

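View pics/top2.png

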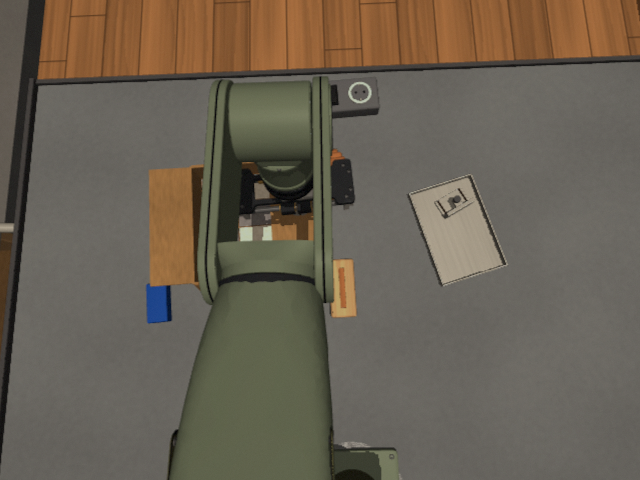

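The side view shows both flaps back, with the canister at (249,333) and the cork at (323,346). I'll check the flap angles and the canister position from side depth.

```bash
cat > m.py <<'E'
from h import *
s=snap('side');W=pts(s)
for lo,hi in((72,138),(325,392)):
    m=(W[...,1]>lo)&(W[...,1]<hi)&(W[...,2]>70)&(W[...,2]<190)&(W[...,0]>480)&(W[...,0]<650)
    P=W[m]; 
    if len(P)<50: print(lo,'few',len(P));continue
    A=np.c_[P[:,0]-565,P[:,1],np.ones(len(P))];k=np.linalg.lstsq(A,P[:,2],rcond=None)[0]
    print(lo,len(P),'slope dz/dy',k[1].round(3),'z at mid',(k[1]*(lo+hi)/2+k[2]).round(1),'beyond-upright angle guess',round(np.pi-np.arctan(abs(k[1])),2))
m=(abs(W[...,2]-90)<4)&(abs(W[...,0]-628)<30)&(abs(W[...,1]-246)<30);P=W[m];print('cap',len(P),cv2.minEnclosingCircle(P[:,:2].astype(np.float32)) if len(P) else '')
m=(abs(W[...,2]-100)<4)&(W[...,0]>420)&(W[...,0]<720)&(W[...,1]>155)&(W[...,1]<310);P=W[m];print('rim x',np.percentile(P[:,0],[1,50,99]))
E
python3 m.py
```

```text
72 2200 slope dz/dy -0.013 z at mid 101.7 beyond-upright angle guess 3.13
325 4507 slope dz/dy 0.083 z at mid 104.6 beyond-upright angle guess 3.06
cap 369 ((628.2152709960938, 245.12852478027344), 20.655553817749023)
rim x [437.89907113 480.77124396 697.95061631]
```

{"api": "jog_arm", "payload": {
  "moves": [
    [[0.4, 0.8, 0], [0, -0.018, 0], 0.5],
    [[0.4, 0.8, 0], [0, 0, 0], 0.5],
    [[0.4, 0.8, 0], [0, 0, 0], 0.5],
    [[0.2, 0.7, 0], [0, 0, 0], 0.5],
    [[0, 0, 0], [0, 0, 0], 0.5],
    [[0, 0, 0], [0, 0, 0], 0.5]
  ]
}}

```text
clock: 6.22
eef_pos: [622.3, 240.3, 294.3]
orientation: [-0.033, 0.999, -0.004, -0.007]
force: [-0.8, -0.9, -0.2]
finger_gap: 0.605
```

{"api": "jog_arm", "payload": {
  "moves": [
    [[0.12, 0.1, 0], [0, -0.007, 0], 0.5],
    [[0, 0, 0], [0, 0, 0], 0.5],
    [[0, 0, 0], [0, 0, 0], 0.5]
  ]
}}

```text
clock: 6.6
eef_pos: [628.1, 243.0, 293.0]
orientation: [-0.032, 0.999, -0.005, -0.001]
force: [0.2, -0.3, 0.4]
finger_gap: 0.749
```

{"api": "jog_arm", "payload": {
  "moves": [
    [[0, 0.05, -0.6], [0.005, 0, 0], 0.5],
    [[0, 0, -0.6], [0, 0, 0], 0.5],
    [[0, 0, -0.5], [0, 0, 0], 0.5],
    [[0, 0, -0.5], [0, 0, 0], 0.5]
  ]
}}

```text
clock: 7.1
eef_pos: [630.9, 244.1, 186.4]
orientation: [-0.031, 1.0, 0.001, 0.005]
force: [1.6, -0.7, -0.1]
finger_gap: 0.754
```

Run:
```python
from h import *
s=snap('side');cv2.imwrite('pics/c3.png',cv2.cvtColor(cv2.resize(s['pixels'][180:440,140:420],None,fx=2.2,fy=2.2),cv2.COLOR_RGB2BGR));t=state();print(t['eef_pos'],t['orientation'],t['force'])
```

```text
[628.71011354 243.39080108 181.970216  ] [-3.05772674e-02  9.99530974e-01  1.72871528e-04  1.68302030e-03] [-0.986675    0.07111372 -1.85596247]
```

View pics/c3.png

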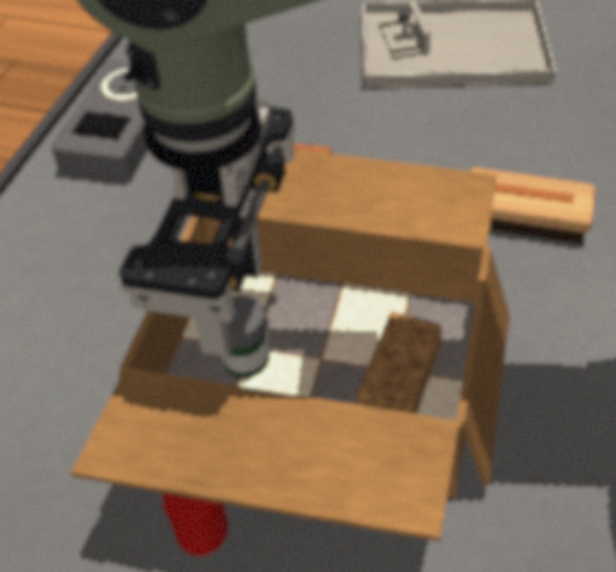

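The fingers straddle the canister. I'll go down the last 32 mm and close.

{"api": "jog_arm", "payload": {
  "moves": [
    [[0, 0.03, -0.3], [0, 0, 0], 0.5],
    [[0, 0, -0.3], [0, 0, 0], 0.5],
    [[0, 0, 0], [0, 0, 0], 0.5],
    [[0, 0, 0], [0, 0, 0], -1],
    [[0, 0, 0], [0, 0, 0], -1],
    [[0, 0, 0], [0, 0, 0], -1],
    [[0, 0, 0], [0, 0, 0], -1],
    [[0, 0, 0], [0, 0, 0], -1]
  ],
  "force": 12
}}

```text
clock: 8.15
eef_pos: [630.8, 245.0, 154.3]
orientation: [-0.03, 1.0, 0.001, 0.005]
force: [-0.1, 0.2, -0.8]
finger_gap: 0.423
```

{"api": "jog_arm", "payload": {
  "moves": [
    [[0, 0, 0.3], [0, 0, 0], -1],
    [[0, 0, 0.5], [0, 0, 0], -1],
    [[0, 0, 0.7], [0, 0, 0], -1],
    [[0, 0, 0.7], [0, 0, 0], -1],
    [[0, 0, 0.7], [0, 0, 0], -1],
    [[0, 0, 0.1], [0, 0, 0], -1]
  ]
}}

```text
clock: 8.9
eef_pos: [629.9, 244.8, 312.9]
orientation: [-0.03, 1.0, 0.001, 0.006]
force: [-0.4, 0.1, -1.1]
finger_gap: 0.422
```

Run:
```python
from h import *
s=snap('side','side4.png');t=state();print(t['eef_pos'],t['orientation'],t['force'],t['finger_gap'],t['qpos'])
```

```text
[629.39739252 244.63166317 311.54053436] [-3.02479749e-02  9.99532000e-01  7.39153855e-04  4.50505619e-03] [ 0.97877976 -0.05051752 -0.32774529] 0.4266027164099699 [ 2.42870580e-01  4.06906260e-01  1.26568890e+00 -4.59105568e-04
  1.45987830e+00 -1.38838282e+00]
```

View pics/side4.png

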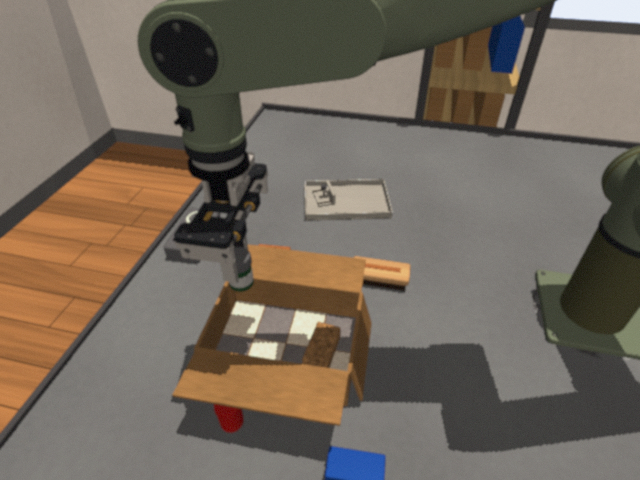

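The canister is held at (238,268), and the carton has not visibly moved. Next, carry it to the tray.

{"api": "jog_arm", "payload": {
  "moves": [
    [[-0.1, -0.4, 0], [0, 0, 0], -1],
    [[-0.23, -0.8, 0], [0, 0, 0], -1],
    [[-0.23, -0.8, 0], [0, 0, 0], -1],
    [[-0.23, -0.8, 0], [0, 0, 0], -1],
    [[-0.23, -0.8, 0], [0, 0, 0], -1],
    [[-0.23, -0.8, 0], [0, 0, 0], -1],
    [[-0.23, -0.8, 0], [0, 0, 0], -1],
    [[-0.23, -0.8, 0], [0, 0, 0], -1],
    [[-0.23, -0.8, 0], [0, 0, 0], -1],
    [[-0.23, -0.8, 0], [0, 0, 0], -1],
    [[-0.23, -0.8, 0], [0, 0, 0], -1],
    [[-0.23, -0.8, 0], [0, 0, 0], -1]
  ]
}}

```text
clock: 10.45
eef_pos: [472.9, -235.1, 284.0]
orientation: [-0.029, 0.999, 0.003, -0.019]
force: [0.4, -0.3, -1.6]
finger_gap: 0.422
```

{"api": "jog_arm", "payload": {
  "moves": [
    [[0.2, -0.4, -0.3], [-0.003, -0.019, 0], -1],
    [[0.2, -0.3, -0.3], [0, 0, 0], -1],
    [[0, 0, -0.5], [0, 0, 0], -1],
    [[0, 0, 0], [0, 0, 0], -1],
    [[0, 0, 0], [0, 0, 0], -1]
  ]
}}

```text
clock: 11.08
eef_pos: [482.9, -274.7, 219.2]
orientation: [-0.024, 1.0, 0.003, -0.007]
force: [0.4, -1.0, -0.4]
finger_gap: 0.425
```

Run:
```python
from h import *
s=snap('side','side5.png');t=state();print(t['eef_pos'],t['orientation'],t['force'],t['finger_gap'],t['qpos'])
W=pts(s)
cv2.imwrite('pics/c5.png',cv2.cvtColor(cv2.resize(s['pixels'][60:240,260:460],None,fx=3,fy=3),cv2.COLOR_RGB2BGR))
# tray floor
m=(W[...,0]>455)&(W[...,0]<640)&(W[...,1]<-200)&(W[...,1]>-330)&(W[...,2]<12);print('floor z',np.median(W[m][:,2]))
```

```text
[ 482.738727   -274.42548347  219.02978281] [-0.0244325   0.99967009  0.00366977 -0.00702056] [-0.67033416  0.6772573  -1.19746618] 0.4205618396454842 [-0.6712817   0.2558813   1.66387354 -0.00356179  1.23732205 -2.28975749]
floor z 5.074476833843903
```

View pics/c5.png

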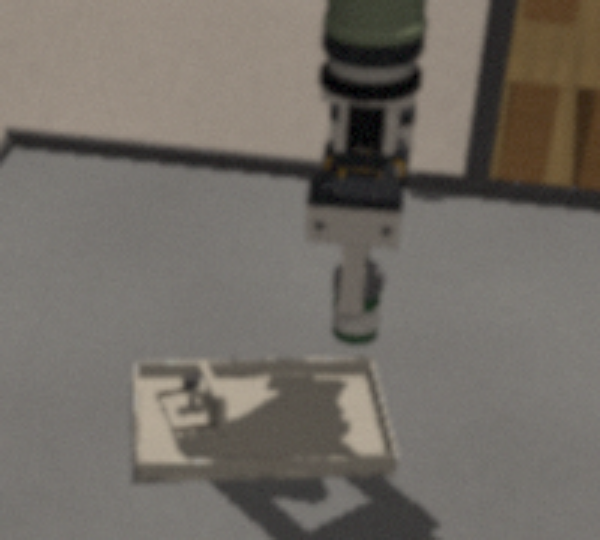

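{"api": "jog_arm", "payload": {
  "moves": [
    [[0.3, 0, -0.4], [-0.0035, -0.007, 0], -1],
    [[0, 0, -0.5], [0, 0, 0], -1],
    [[0, 0, -0.3], [0, 0, 0], -1],
    [[0, 0, 0], [0, 0, 0], -1],
    [[0, 0, 0], [0, 0, 0], -1]
  ]
}}

```text
clock: 11.75
eef_pos: [500.2, -275.5, 163.1]
orientation: [-0.025, 1.0, -0.003, 0.004]
force: [0.7, -0.3, -0.9]
finger_gap: 0.423
```

{"api": "jog_arm", "payload": {
  "moves": [
    [[-0.03, 0, -0.3], [0.002, 0.002, 0], -1],
    [[0, 0, -0.2], [0, 0, 0], -1],
    [[0, 0, 0], [0, 0, 0], -1],
    [[0, 0, 0], [0, 0, 0], -1]
  ]
}}

```text
clock: 12.25
eef_pos: [499.1, -276.1, 137.8]
orientation: [-0.025, 1.0, -0.002, 0.003]
force: [0.6, -0.4, -0.2]
finger_gap: 0.421
```

```bash
cat > m5.py <<'E'
from h import *
import sys
s=snap('side','side_%s.png'%sys.argv[1]);t=state();print(t['eef_pos'],t['orientation'],t['force'],t['finger_gap'])
cv2.imwrite('pics/c_%s.png'%sys.argv[1],cv2.cvtColor(cv2.resize(s['pixels'][100:240,290:410],None,fx=4.5,fy=4.2,interpolation=2),cv2.COLOR_RGB2BGR))
E
python3 m5.py 6
```

```text
[ 499.07791258 -276.06485256  137.8247901 ] [-0.02517336  0.99967802 -0.00186017  0.00258901] [-0.11090986 -0.18453091 -0.87834675] 0.4204844251060611
```

View pics/c_6.png

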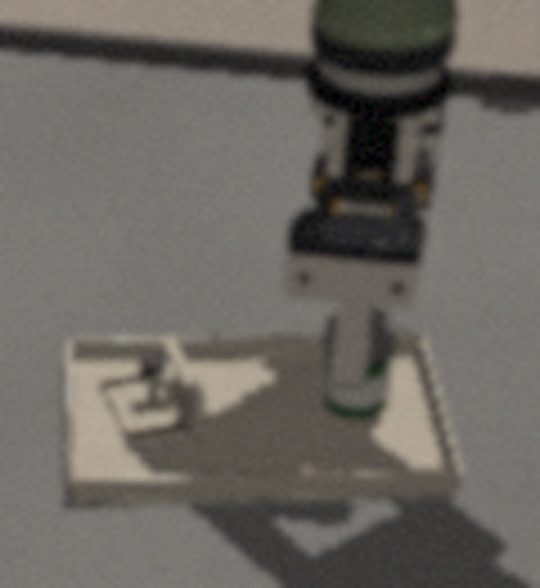

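The canister is just above the empty half of the tray. I'll lower it in small steps and watch the force.

{"api": "jog_arm", "payload": {
  "moves": [
    [[0, 0, -0.1], [0, 0, 0], -1],
    [[0, 0, 0], [0, 0, 0], -1]
  ]
}}

```text
clock: 12.55
eef_pos: [499.3, -276.2, 132.9]
orientation: [-0.025, 1.0, -0.002, 0.003]
force: [0.1, 0.5, -0.9]
finger_gap: 0.419
```

{"api": "jog_arm", "payload": {
  "moves": [
    [[0, 0, -0.06], [0, 0, 0], -1],
    [[0, 0, 0], [0, 0, 0], -1]
  ]
}}

```text
clock: 12.8
eef_pos: [499.4, -276.2, 129.8]
orientation: [-0.025, 1.0, -0.002, 0.003]
force: [-1.1, -0.7, -0.2]
finger_gap: 0.422
```

{"api": "jog_arm", "payload": {
  "moves": [
    [[0, 0, -0.04], [0, 0, 0], -1],
    [[0, 0, 0], [0, 0, 0], -1]
  ]
}}

```text
clock: 13.05
eef_pos: [499.4, -276.3, 127.7]
orientation: [-0.025, 1.0, -0.002, 0.003]
force: [0.0, -0.3, -0.7]
finger_gap: 0.422
```

{"api": "jog_arm", "payload": {
  "moves": [
    [[0, 0, -0.03], [0, 0, 0], -1],
    [[0, 0, 0], [0, 0, 0], -1]
  ]
}}

```text
clock: 13.3
eef_pos: [499.8, -276.6, 127.1]
orientation: [-0.025, 1.0, -0.003, 0.003]
force: [0.1, -0.6, -0.3]
finger_gap: 0.427
```

{"api": "jog_arm", "payload": {
  "moves": [
    [[0, 0, -0.03], [0, 0, 0], -1],
    [[0, 0, 0], [0, 0, 0], -1]
  ]
}}

```text
clock: 13.55
eef_pos: [500.2, -276.9, 127.2]
orientation: [-0.025, 1.0, -0.003, 0.004]
force: [0.6, -0.3, -0.8]
finger_gap: 0.428
```

The descent has stalled at z≈127, so the canister is on the floor. Release.

{"api": "jog_arm", "payload": {
  "moves": [
    [[0, 0, 0], [0, 0, 0], 0.3],
    [[0, 0, 0], [0, 0, 0], 0.3],
    [[0, 0, 0], [0, 0, 0], 0.3],
    [[0, 0, 0], [0, 0, 0], 0.3]
  ]
}}

```text
clock: 14.05
eef_pos: [500.0, -276.8, 126.5]
orientation: [-0.025, 1.0, -0.003, 0.004]
force: [-0.6, 0.8, 0.2]
finger_gap: 0.649
```

```bash
python3 m5.py 7
```

```text
[ 500.03115232 -276.76398964  126.5432689 ] [-0.02528524  0.99967033 -0.0027007   0.00354885] [-0.56506844  0.02670348  0.10515257] 0.649252565385322
```

View pics/c_7.png

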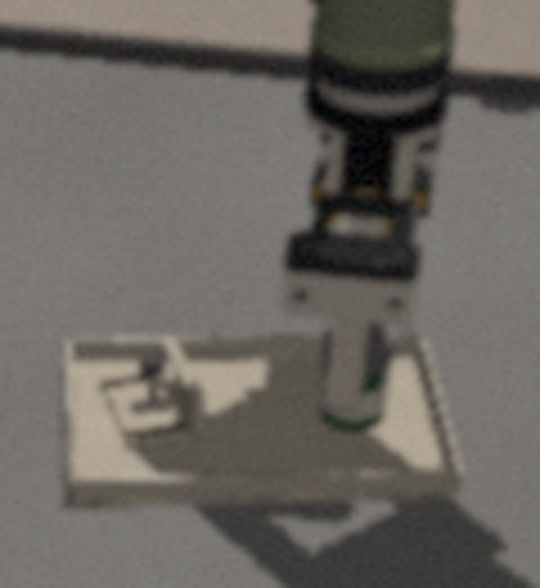

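The canister stands and the fingers are clear. I'll go straight up, then aside.

{"api": "jog_arm", "payload": {
  "moves": [
    [[0, 0, 0.3], [0, 0, 0], 0.3],
    [[0, 0, 0.6], [0, 0, 0], 0.3],
    [[0, 0, 0.8], [0, 0, 0], 0.3],
    [[0, 0, 0.9], [0, 0, 0], 0.3],
    [[-0.3, -0.8, 0.3], [0, 0, 0], 0.3],
    [[-0.3, -0.8, 0], [0, 0, 0], 0.3],
    [[-0.3, -0.8, 0], [0, 0, 0], 0.3],
    [[-0.3, -0.8, 0], [0, 0, 0], 0.3],
    [[0, 0, 0], [0, 0, 0], 0.3],
    [[0, 0, 0], [0, 0, 0], 0.3]
  ]
}}

```text
clock: 15.35
eef_pos: [438.8, -440.6, 288.5]
orientation: [-0.027, 1.0, -0.008, 0.008]
force: [0.8, -0.2, 0.5]
finger_gap: 0.65
```

```bash
python3 m.py; python3 m5.py 8
python3 - <<'E'
from h import *
s=snap('top','top8.png');W=pts(s)
m=(W[...,2]>50)&(W[...,2]<75)&(abs(W[...,0]-500)<40)&(abs(W[...,1]+277)<40);P=W[m];print('can top',len(P),np.median(P,0),cv2.minEnclosingCircle(P[:,:2].astype(np.float32)) if len(P) else '')
if len(P):
  n=np.linalg.svd(P[P[:,2]>58]-P[P[:,2]>58].mean(0),full_matrices=False)[2][2];print('n',n)
  c=P[:,:2].mean(0)-[553.5,-257.2];a=np.radians(15.9);print('tray xy',c[0]*np.cos(a)+c[1]*np.sin(a),-c[0]*np.sin(a)+c[1]*np.cos(a))
E
```

```text
72 2213 slope dz/dy -0.013 z at mid 101.7 beyond-upright angle guess 3.13
325 4526 slope dz/dy 0.082 z at mid 104.7 beyond-upright angle guess 3.06
cap 0 
rim x [437.7685117  476.54698246 697.93586528]
[ 439.09383141 -440.18222925  288.33614423] [-0.02724067  0.99956839 -0.00777905  0.0077761 ] [-0.01836611  0.48385182 -1.2259326 ] 0.6525454002815019
can top 315 [ 496.82790619 -274.34137153   63.52462637] ((497.0960998535156, -275.5528869628906), 20.586021423339844)
n [ 0.03057321 -0.01028198 -0.99947964]
tray xy -59.54842994409106 -1.041389682351907
```

View pics/top8.png

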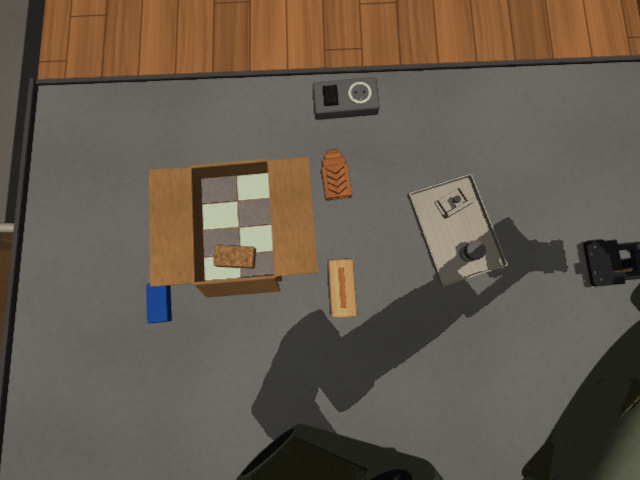

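View pics/side_8.png

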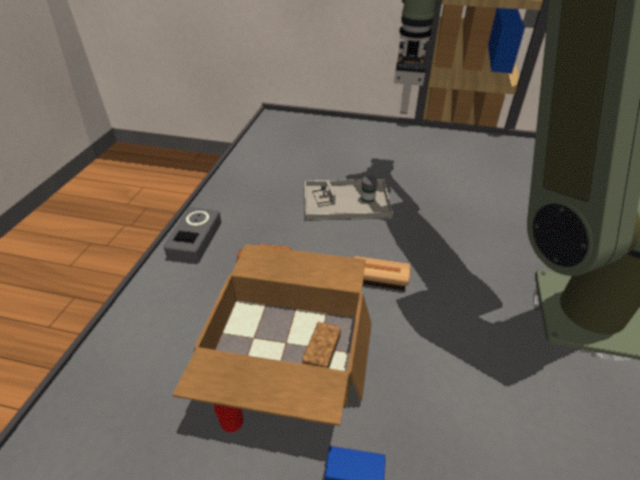

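The canister stands in the tray at (470,248) in the top view, with its top at z≈63. Both flaps are flat back, the cork at (233,257) is still in the carton, and the brush, tip protector and file guide are at their original pixels. Handing in.

```bash
python3 -c "
from cell import robot
print(robot.finish_job())"
```

```text
the job is handed in; nothing more can be done
None
```

The job is handed in at about 15.5 s on the clock. I swept both flaps back with the shut fingers, lifted out the grey-capped canister, and set it upright in the empty half of the tray.

Last checks from the camera pictures:
- **Flaps:** left at about 3.06 rad and right at about 3.13 rad, against the 1.9 rad needed.
- **Canister:** about (-60, -1) mm in the tray's frame, top at z≈63.5 mm, which fits its foot on the 3 mm floor. The cap plane read about 0.03 rad of tilt, which is within the 0.1 rad limit and close to measurement noise.
- **Carton and bystanders:** the cork is still in the carton. The carton rim, file guide, brush and tip protector showed no visible shift, and the gripper was well clear of everything.

One signal was missing: the force reading never clearly showed the canister touching the tray floor. I judged contact from the descent stalling at a TCP height of 127 mm, which matched the expected height.

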